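# Sort the washed empties into the recycling tubs and leave what is kept

### The arm

A 6-joint arm with a two-finger parallel gripper is mounted at the origin on the work surface. World frame = base frame: x ahead of the robot, y to its left, z up, the work surface at z = 0. Lengths are in m, angles in rad, forces in N, time in s.
With the tool pointing down it reaches from about 0.35 to 0.95 m from the base axis. Payload 17.4 kg.
Tool frame: the origin (TCP) lies midway between the tips of the shut fingers; the grasp point (between the pads) lies 19 mm behind it (env.grip_point_offset is the distance from the TCP to the grasp point, in m); z points along the fingers, x is the direction in which the jaws open and shut, and the axes are right-handed (so a half turn about z gives the same grasp; the last joint's range is limited). The gripper opens to 93 mm and grips with 3 to 60 N. Pads are 15 mm wide; open, the fingers measure 128 mm over their backs; the gripper's body (75 mm by 188 mm) begins 65 mm behind the grasp point.
Start: joints at [-1.176, 0.116, 1.442, -0, 1.584, -0.038], TCP at [0.283, -0.613, 0.219] pointing down, gripper open.
Joint ranges: [-2.83, 2.83], [-0.83, 2.19], [0.07, 2.5], [-1.14, 4.28], [0.01, 3], [-2.97, 2.97]. Speed limits (rad/s): [1.89, 1.89, 2.22, 3.14, 3.14, 3.14].

### API

Orientations are given as [roll, pitch, yaw] about the fixed x, y, z axes, in that order (R = Rz(yaw) Ry(pitch) Rx(roll)).
In Python, from workcell import monitor, vision, ticket, env gives the robot as it stands.
- The arm moves only by the tool arm_command, never from a script. Its argument "targets" is text: rows parted by semicolons, each of 7 numbers parted by spaces: the turn, a rotation vector about the tool's x, y, z in rad, then the shift along the tool's x, y, z in mm, then the opening in per cent of the stroke, from 0 (shut) to 100 (fully open). A call has 1 to 8 rows; each row is the pose to reach, as a shift and turn from the pose measured when the call began, along the tool's axes at that moment; what a row does not reach only later rows make up. A row lasts 1/10 s, in which the tool goes at most 50 mm and 8.59 degrees, less where a joint would pass 70% of its speed; a pose out of reach is approached as far as the arm can. A call with a gripper value outside its range is refused whole. The fingers move at their own pace and stop on an object; the grip force is fixed at half the most. Time passes only in rows, so rows that repeat a pose let the fingers close. It gives the time, the measured TCP pose, the force and the opening at its end, in the units of the state.
- monitor.state(): the state, without advancing time (a new reading comes with each control period).
- vision.camera(name): name is "scene" or "top" or "wrist"; returns a dict with "pixels" (420x560x3 uint8, red, green, blue), "camera_matrix" (3x3 intrinsics, pixels), "world_from_camera" (4x4, takes a point from camera to world coordinates). Camera axes: x right, y down, z forward; pixel columns grow to the right and rows downward; lengths in m; the calibration is good to about 2 mm. A picture is of the moment at which its call begins. There is no depth.
- ticket.finish_job(): hands the job in, once; it reports no verdict.
The state is a dict: "clock": time; "q": joint angles; "qd": joint speeds; "joint_efforts": joint torques, N m; "tool_pos": TCP position; "ee_rot": TCP orientation; "ft_force": force on the tool from outside, world axes, zero at the start; "wrist_torque": the same for the moment, N m; "gripper_width": finger opening in m.
Only numpy, scipy, OpenCV 4.12 (cv2) and the standard library are available. Lean on these libraries where they do the work, as an engineer would, in place of code of your own. Each camera call takes 0.05 s, during which the arm holds its last target. There are 200 camera calls.

### The job

Gather the washed empties from the shelf into the recycling sorter: the open glass jam jar goes in the green tub, the foil tray in the grey tub, and the white plastic cup and the white plastic spoon together in the yellow tub. Each must rest on the floor of its tub with jar, cup and foil tray upright and the spoon lying flat beside the cup; set the glass jar down, do not drop it. Leave the full jam jar, the china cup and the steel spoon where they are on the shelf.

Things in the scene. Friction and masses are not known exactly. Their poses are not given: they have to be found in the camera images.
- jar: empty, open jam jar of clear glass, no lid: body diameter 58 up to 50 high, then a shoulder and a neck of diameter 51 up to the mouth at 71 high; about 120 g. Origin: centre of its underside, z up. Stands upright on the shelf.
- foil_tray: small single-portion aluminium foil loaf tray, open at the top: 92 (its x) x 56 (its y) over the rolled rim, which is 4 deep at the top, 34 high; the walls below stand 3 inside the rim; rigid, about 14 g. Origin: centre of its underside, z up.
- plastic_cup: small white disposable plastic cup, ribbed, no handle, tapered: diameter 42 at the foot, 51 at half height, 61 over the rim, 66 high; rigid, about 15 g. Origin: centre of its underside, z up. Stands upright on the shelf.
- plastic_spoon: white plastic spoon lying bowl up, 135 long, with its length along its x: oval bowl 41 x 28, 8 deep, centred at x = +46; arched handle from x = +29 to -67, 10 to 11 wide and 5 thick, its middle line about 10 above the shelf at x = 0 and 3 at its end; about 12 g, balanced near x = +15. Origin: the middle of its length, on the surface it lies on; z up.
- tub_glass: green plastic lift-out tub, open at the top, for glass: outside 160 (its x) x 130 (its y) x 70 high, walls and floor 4 thick, so 152 x 122 inside; its rim stands 74 above the shelf and its inner floor 8 above the shelf. Origin: centre of its underside, z up. The three tubs stand side by side along their y, 136 apart, in the white tray of the sorter, in any order; they do not move when bumped.
- tub_metal: grey plastic lift-out tub, open at the top, for metal: outside 160 (its x) x 130 (its y) x 70 high, walls and floor 4 thick, so 152 x 122 inside; its rim stands 74 above the shelf and its inner floor 8 above the shelf. Origin: centre of its underside, z up. The three tubs stand side by side along their y, 136 apart, in the white tray of the sorter, in any order; they do not move when bumped.
- tub_plastic: yellow plastic lift-out tub, open at the top, for plastic: outside 160 (its x) x 130 (its y) x 70 high, walls and floor 4 thick, so 152 x 122 inside; its rim stands 74 above the shelf and its inner floor 8 above the shelf. Origin: centre of its underside, z up. The three tubs stand side by side along their y, 136 apart, in the white tray of the sorter, in any order; they do not move when bumped.
- full_jar: full jam jar, to be left: the same glass jar filled with dark red jam, a blank paper label and a gold-coloured screw lid of diameter 56; 58 across, 74 high, about 260 g. Origin: centre of its underside, z up.
- china_cup: white glazed china espresso cup, to be left: diameter 60 at the rim, thick wall (4), 58 high, with a small ear handle at its +y reaching 53 from its axis; about 130 g. Origin: centre of its underside, z up.
- steel_spoon: polished steel teaspoon, to be left: the same shape and length (135) as the plastic one, but grey metal, its handle broadening to 15 at the end; 30 g. Origin: the middle of its length, on the shelf; x towards the bowl, z up.
There are look-alikes about, which are no part of the job. Leave any brown look-alike of the plastic_spoon alone.

How it is judged:
By the outcome, as a careful person would: the job done as asked, in the order asked, and still so for the second after the job is handed in, with the robot touching nothing.
It also fails if it takes over 120 s, if anything falls off the work surface, if the arm or the gripper's body presses on something with over 40 N, if the wrist force passes 120 N, or if a joint passes its speed limit or range.

## Working session

There is one attempt and no reset: what is moved stays moved. The work goes in short steps, Python scripts to look and compute and a tool call to move; the robot and the scene stay as the last step left them, time stands still between calls to the robot, and variables do not carry over. Pictures are saved under pics/ and viewed, about 12 in all and at most 16, crops included, and the job is handed in when it is done.

Besides the shell and the picture viewer there is one more tool, called after ">>>" as name(argument=value, ...), one argument or row to a line, values as JSON. arm_command: Moves the arm, as the interface text tells. Its arguments: {"type":"object","properties":{"targets":{"type":"string"}},"required":["targets"]}

```bash
mkdir -p pics; cat > h.py <<'E'
import numpy as np, cv2
from scipy.spatial.transform import Rotation as R
from workcell import monitor, vision, ticket, env
def cam(n, save=None):
    c=vision.camera(n); 
    if save: cv2.imwrite('pics/'+save, c['pixels'][:,:,::-1])
    np.savez('%s.npz'%n, **{k:np.array(v) for k,v in c.items()})
    return c
def ray(c,u,v,z):
    K=np.array(c['camera_matrix']);T=np.array(c['world_from_camera'])
    d=T[:3,:3]@np.linalg.solve(K,[u,v,1.]);o=T[:3,3]
    return o+d*(z-o[2])/d[2]
def proj(c,p):
    K=np.array(c['camera_matrix']);T=np.array(c['world_from_camera'])
    q=K@(T[:3,:3].T@(np.array(p)-T[:3,3]));return q[:2]/q[2]
E
python3 - <<'E'
from h import *
t=cam('top','top1.png');s=cam('scene','scene1.png')
for c in(t,s):print(np.round(c['camera_matrix'],1).tolist(),np.round(c['world_from_camera'],3).tolist())
print(monitor.state(), env.grip_point_offset)
E
```

```text
[[404.4, 0.0, 283.4], [0.0, 404.4, 211.3], [0.0, 0.0, 1.0]] [[-0.007, -0.992, 0.128, 0.364], [-1.0, 0.005, -0.015, -0.002], [0.014, -0.128, -0.992, 1.001], [0.0, 0.0, 0.0, 1.0]]
[[389.8, 0.0, 277.5], [0.0, 389.8, 208.9], [0.0, 0.0, 1.0]] [[0.801, 0.467, -0.375, 0.929], [0.599, -0.634, 0.49, -0.587], [-0.009, -0.617, -0.787, 1.007], [0.0, 0.0, 0.0, 1.0]]
{'clock': 0.1, 'q': array([-1.17583221e+00,  1.16401689e-01,  1.44219805e+00, -1.17036165e-05,
        1.58399059e+00, -3.77685719e-02]), 'qd': array([-0.00051297, -0.0017997 , -0.00272429, -0.00113894, -0.00196286,
       -0.0014095 ]), 'joint_efforts': array([ 3.50350500e-03, -7.22891378e+01, -6.23867869e+01,  7.82620953e-02,
        2.28110125e-02, -5.94640983e-05]), 'tool_pos': array([ 0.28300044, -0.61260696,  0.21800376]), 'ee_rot': array([-3.14156668e+00,  9.97404882e-04, -1.13806378e+00]), 'ft_force': array([-0.52031604, -0.97838112, -0.69870969]), 'wrist_torque': array([-0.02383196,  0.02817205,  0.02357335]), 'gripper_width': 0.09282436730574332} 0.0188
```

View pics/top1.png

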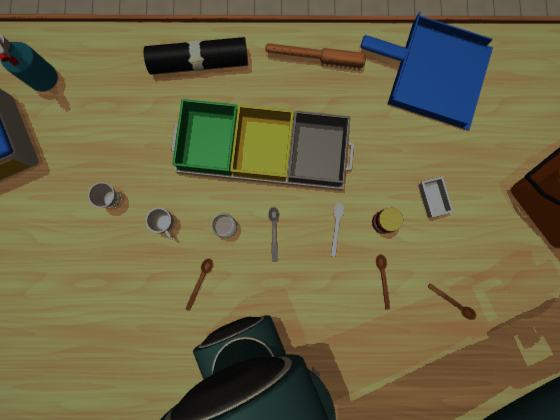

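View pics/scene1.png

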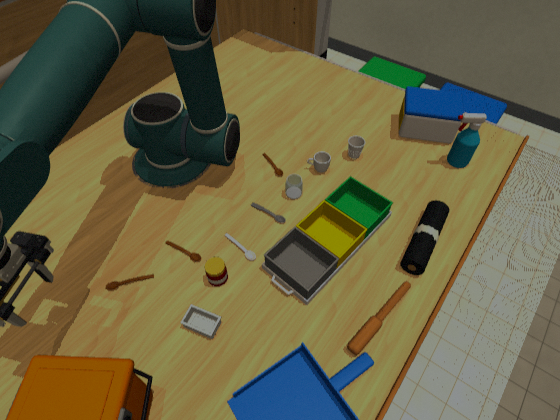

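The top view shows these candidates:
- Cups: (103,196) has no handle, so it looks like the plastic one. (160,221) has an ear, so it looks like china.
- Jars: (224,226) is clear and open. (388,221) has a gold lid.
- Spoons: (337,230) is white and (274,235) is grey steel. The three brown ones are look-alikes.
- The foil tray is at (436,197), and the tubs from left to right are green, yellow and grey.

I'll confirm these in one enlarged crop.

```bash
python3 - <<'E'
from h import *
t=np.load('top.npz');s=np.load('scene.npz')
im=t['pixels'][:,:,::-1]
a=cv2.resize(im[170:270,80:270],None,fx=4,fy=4,interpolation=cv2.INTER_CUBIC)[:300]
b=cv2.resize(im[170:270,260:460],None,fx=4,fy=4,interpolation=cv2.INTER_CUBIC)[:300]
a=cv2.resize(im[170:245,80:270],(760,300),interpolation=cv2.INTER_CUBIC);b=cv2.resize(im[172:262,265:455],(634,300),interpolation=cv2.INTER_CUBIC)
o=np.zeros((600,760,3),np.uint8);o[:300]=a;o[300:,:634]=b
cv2.imwrite('pics/crop1.png',cv2.convertScaleAbs(o,alpha=1.5))
hsv=cv2.cvtColor(im,cv2.COLOR_BGR2HSV)
m=((hsv[...,1]<70)&(hsv[...,2]>60)).astype(np.uint8)
m[:90]=0;m[330:]=0
n,l,st,ce=cv2.connectedComponentsWithStats(m)
for i in range(1,n):
    if st[i,4]>60: 
        r=cv2.minAreaRect(np.argwhere(l==i)[:,::-1].astype(np.float32)); print(st[i],ce[i].round(1),r, ray(t,*ce[i],0.).round(3))
for nm,lo,hi in(('g',(50,90,30),(80,255,255)),('y',(24,190,50),(32,255,255))):
    k=cv2.inRange(hsv,lo,hi);k[:90]=0;n,l,st,ce=cv2.connectedComponentsWithStats(k);i=1+st[1:,4].argmax();print(nm,st[i],ce[i],ray(t,*ce[i],.04).round(3))
E
```

```text
[ 175  111  179   79 3448] [311.3 154.4] ((265.44793701171875, 144.5074920654297), (175.36212158203125, 73.71585845947266), 5.856013774871826) [ 0.638 -0.089  0.   ]
[  0 114  15  47  78] [  7.  141.1] ((7.0, 137.0), (46.0, 14.0), 90.0) [0.675 0.68  0.   ]
[171 124   7  27  81] [174.1 137.4] ((174.03143310546875, 136.9361114501953), (3.197679281234741, 26.437150955200195), 7.765166282653809) [0.684 0.26  0.   ]
[421 176  33  41 739] [435.7 196.6] ((436.9037170410156, 196.17889404296875), (38.408836364746094, 23.466745376586914), 73.3007583618164) [ 0.528 -0.401  0.   ]
[ 88 182  32  26 555] [102.9 194.9] ((103.5, 194.5), (25.0, 31.0), 90.0) [0.536 0.433 0.   ]
[331 202  13  55 303] [336.5 225.1] ((337.13916015625, 229.07806396484375), (10.178943634033203, 54.27183532714844), 2.726310968399048) [ 0.457 -0.149  0.   ]
[269 207  10  54 292] [273.9 231.7] ((273.5, 233.5), (53.0, 9.0), 90.0) [0.442 0.007 0.   ]
[145 208  28  31 516] [159.5 220.9] ((158.20924377441406, 223.2661590576172), (30.9522705078125, 26.015438079833984), 86.8201675415039) [0.47 0.29 0.  ]
[211 213  26  25 464] [223.7 225.3] ((223.25001525878906, 225.25001525878906), (26.16295051574707, 22.62741470336914), 45.0) [0.459 0.131 0.   ]
g [ 173   99   64   76 3623] [206.69776428 136.87634557] [0.672 0.17  0.04 ]
y [290 115   1   7   7] [290. 118.] [ 0.72  -0.034  0.04 ]
```

View pics/crop1.png

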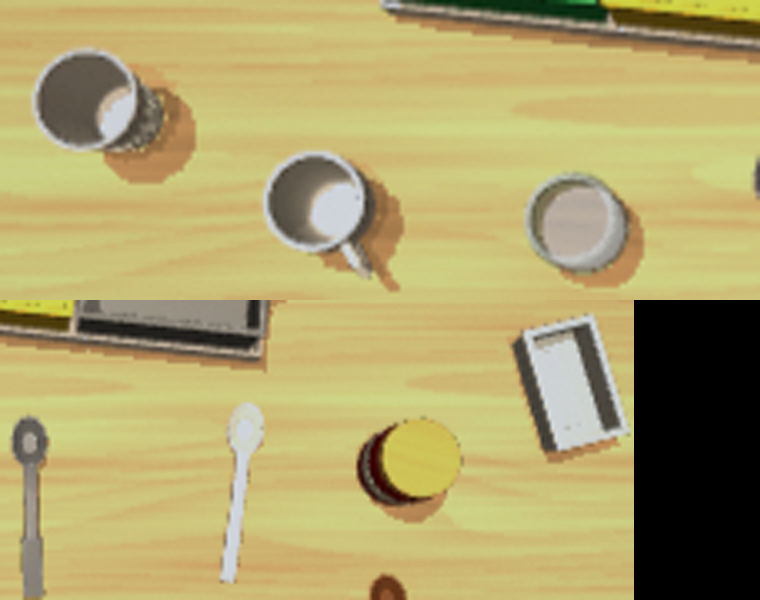

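The crop confirms them: plain ribbed cup at (102,195), eared china cup at (159,220), open clear jar at (223,224), gold-lidded jar, white spoon with its bowl at (338,210), grey steel spoon, and foil tray at (437,197). Next I'll turn these into positions and check them against the given sizes.

```bash
cat >> h.py <<'E'
def go(x,y,z,yaw):
    """shift (mm, tool axes) and turn from the present pose to a tool-down pose"""
    s=monitor.state();M=R.from_euler('xyz',s['ee_rot']);G=R.from_euler('xyz',[np.pi,0,yaw])
    print('pos',s['tool_pos'].round(4),'rot',s['ee_rot'].round(3),'w',round(s['gripper_width'],4),'F',s['ft_force'].round(1),'t',round(s['clock'],1))
    r=(M.inv()*G).as_rotvec()
    print('turn',r.round(3),'shift',(M.inv().apply(np.array([x,y,z])-s['tool_pos'])*1000).round(1))
E
python3 - <<'E'
from h import *
t=np.load('top.npz');s=np.load('scene.npz')
A=lambda u,v,z:ray(t,u/4+80-.4,v/4+170-.4,z)
B=lambda u,v,z:ray(t,u/3.337+265-.35,(v-300)/3.333+172-.35,z)
P={'cup':A(87,101,.066),'jar':A(573,217,.071),'china':A(316,202,.058),'full':B(422,458,.074)}
for k,p in P.items(): print(k,p.round(4),'scene px',proj(s,p).round(1))
b,e=B(245,428,.005),B(228,582,.003);print('spoon bowl,end',b.round(4),e.round(4),np.linalg.norm(b-e),'(113)',np.arctan2(*(b-e)[1::-1]))
f=np.array([B(*q,.034) for q in((520,338),(594,316),(628,432),(556,452))]);print('foil',f.round(3).tolist(),f.mean(0).round(4),[np.linalg.norm(f[i]-f[i-1]).round(4) for i in range(4)],np.arctan2(*(f[1]-f[2]+f[0]-f[3])[1::-1]),proj(s,f.mean(0)))
c=np.array([ray(t,*q,.074) for q in((181,100),(350,114),(346,187),(174,172))]);print('tubs',c.round(3).tolist(),c.mean(0).round(4),[np.linalg.norm(c[i]-c[i-1]).round(4) for i in range(4)],'yaws',np.arctan2(*(c[0]-c[3]+c[1]-c[2])[1::-1]),np.arctan2(*(c[0]-c[1]+c[3]-c[2])[1::-1])-np.pi/2,proj(s,c.mean(0)))
go(*P['jar'][:2],.12,0)
im=s['pixels'][120:330,170:420,::-1]
cv2.imwrite('pics/crop2.png',cv2.convertScaleAbs(cv2.resize(im,(714,600),interpolation=cv2.INTER_CUBIC),alpha=1.3))
E
```

```text
cup [0.525  0.4075 0.066 ] scene px [356.8 141.4]
jar [0.4552 0.1236 0.071 ] scene px [294.4 179.6]
china [0.4661 0.2752 0.058 ] scene px [322.3 157.3]
full [ 0.464  -0.2652  0.074 ] scene px [214.9 265.2]
spoon bowl,end [ 0.4947 -0.1532  0.005 ] [ 0.3805 -0.1382  0.003 ] 0.11518074371208589 (113) -0.1304523809692492
foil [[0.557, -0.352, 0.034], [0.573, -0.408, 0.034], [0.487, -0.428, 0.034], [0.472, -0.374, 0.034]] [ 0.522  -0.3905  0.034 ] [np.float64(0.0871), np.float64(0.0578), np.float64(0.0884), np.float64(0.0553)] 0.2412829598081793 [200.88883184 318.40408555]
tubs [[0.752, 0.227, 0.074], [0.717, -0.177, 0.074], [0.54, -0.163, 0.074], [0.577, 0.238, 0.074]] [0.6466 0.0314 0.074 ] [np.float64(0.1758), np.float64(0.405), np.float64(0.1779), np.float64(0.4027)] yaws -0.07368044450825367 -0.08971059677714344 [329.54662446 226.37839988]
pos [ 0.283  -0.6126  0.218 ] rot [-3.142e+00  1.000e-03 -1.138e+00] w 0.0928 F [-0.5 -1.  -0.7] t 0.1
turn [-1.000e-03  1.000e-03 -1.138e+00] shift [-596.1 -465.1   98.6]
```

View pics/crop2.png

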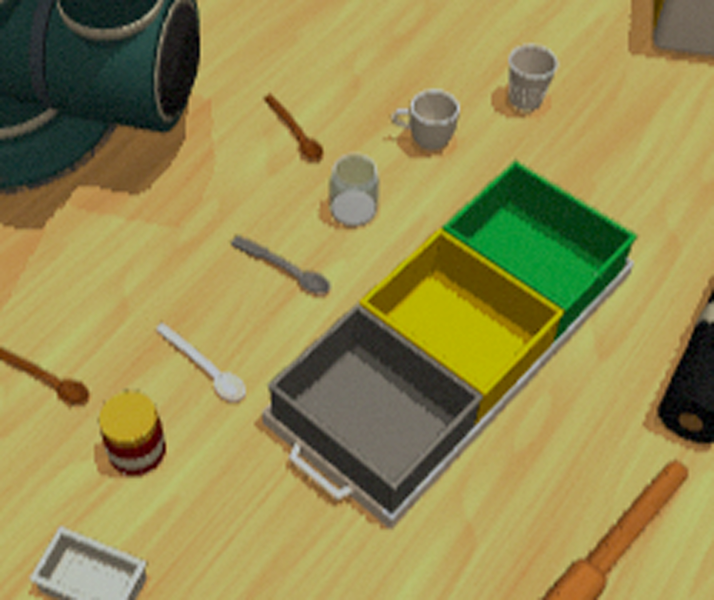

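The scene view agrees with the jar, cup and foil estimates to within about 1 px. The tub's near edge came out too long (176 against 160), so I'll refine the tubs from the scene rim corners.

```bash
python3 - <<'E'
from h import *
s=np.load('scene.npz');t=np.load('top.npz')
C=lambda u,v:ray(s,u/2.857+170-.3,v/2.857+120-.3,.074)
for n,q in(('green',((517,163),(634,237),(563,312),(445,232))),('yellow',((442,233),(560,312),(485,395),(363,303))),('grey',((362,312),(478,398),(390,485),(271,390)))):
    c=np.array([C(*p) for p in q]);print(n,c.mean(0).round(4),[np.linalg.norm(c[i]-c[i-1]).round(3) for i in range(4)],'yaw',np.arctan2(*(c[1]-c[0]+c[2]-c[3])[1::-1]).round(3),'top px',proj(t,c.mean(0)).round(1))
E
```

```text
green [0.668  0.1635 0.074 ] [np.float64(0.134), np.float64(0.157), np.float64(0.133), np.float64(0.155)] yaw -0.12 top px [206.9 134.2]
yellow [0.6532 0.0305 0.074 ] [np.float64(0.128), np.float64(0.154), np.float64(0.13), np.float64(0.159)] yaw -0.115 top px [263.2 140.1]
grey [ 0.6392 -0.1057  0.074 ] [np.float64(0.13), np.float64(0.149), np.float64(0.128), np.float64(0.15)] yaw -0.104 top px [320.9 145.7]
```

>>> arm_command(
  targets="0 0 -0.15 0 0 -10 100; 0 0 -0.3 -50 -40 -10 100; 0 0 -0.45 -100 -80 -10 100; 0 0 -0.6 -150 -115 -10 100; 0 0 -0.75 -200 -155 -10 100; 0 0 -0.9 -245 -190 -10 100; 0 0 -1.05 -285 -220 -10 100; 0 0 -1.14 -320 -250 -10 100",
)

```text
clock: 0.9
tool_pos: [0.362, -0.2698, 0.228]
ee_rot: [-3.141, 0.0, 0.007]
ft_force: [0.2, -0.3, 0.2]
gripper_width: 0.0932
```

>>> arm_command(
  targets="0 0 0 12 -50 10 100; 0 0 0 24 -100 30 100; 0 0 0 36 -150 50 100; 0 0 0 50 -200 65 100; 0 0 0 62 -250 80 100; 0 0 0 75 -300 80 100; 0 0 0 86 -345 80 100; 0 0 0 93 -390 80 100",
)

```text
clock: 1.7
tool_pos: [0.4493, 0.1085, 0.1482]
ee_rot: [-3.141, 0.0, 0.008]
ft_force: [0.9, -0.5, 0.6]
gripper_width: 0.093
```

```bash
python3 - <<'E'
from h import *
c=cam('wrist','w1.png');print(np.round(c['world_from_camera'],3).tolist(),proj(c,[.4552,.1236,.071]))
go(.4552,.1236,.12,0)
E
```

```text
[[1.0, 0.008, 0.002, 0.449], [0.008, -0.954, -0.299, 0.192], [-0.0, 0.299, -0.954, 0.314], [0.0, 0.0, 0.0, 1.0]] [289.73390426 192.51404009]
pos [0.4497 0.1142 0.148 ] rot [-3.138e+00  1.000e-03  1.100e-02] w 0.093 F [-1.8  2.7 -1.1] t 1.8
turn [-0.003  0.001  0.011] shift [ 5.7 -9.2 28.1]
```

View pics/w1.png

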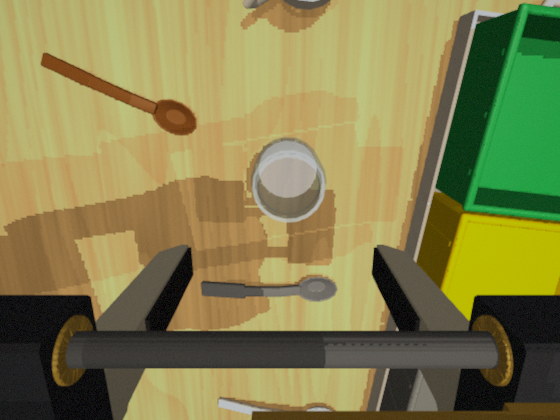

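The wrist view shows the jar mouth at about (288,185). The prediction was (290,192), so the jar sits about 2–4 mm further along +y. I'll descend over it.

>>> arm_command(
  targets="0 0 0 5.5 -11 0 100; 0 0 0 5.5 -11 20 100; 0 0 0 5.5 -11 50 100; 0 0 0 5.5 -11 80 100; 0 0 0 5.5 -11 110 100; 0 0 0 5.5 -11 128 100; 0 0 0 5.5 -11 133 100; 0 0 0 5.5 -11 133 100",
)

```text
clock: 2.55
tool_pos: [0.4547, 0.1256, 0.0148]
ee_rot: [-3.139, 0.002, 0.011]
ft_force: [1.1, -0.9, 0.3]
gripper_width: 0.0933
```

>>> arm_command(
  targets="0 0 0 0 0 0 50; 0 0 0 0 0 0 50; 0 0 0 0 0 0 50; 0 0 0 0 0 0 50; 0 0 0 0 0 0 50; 0 0 0 0 0 0 50",
)

```text
clock: 3.15
tool_pos: [0.4548, 0.1257, 0.015]
ee_rot: [-3.139, 0.001, 0.011]
ft_force: [-1.3, 0.3, 2.4]
gripper_width: 0.0564
```

>>> arm_command(
  targets="0 0 0 0 0 0 20; 0 0 0 0 0 0 20; 0 0 0 0 0 0 20; 0 0 0 0 0 -5 20; 0 0 0 0 0 -15 20; 0 0 0 0 0 -25 20; 0 0 0 0 0 -25 20",
)

```text
clock: 3.85
tool_pos: [0.4557, 0.1258, 0.0421]
ee_rot: [-3.138, -0.001, 0.011]
ft_force: [-0.3, 0.5, -0.6]
gripper_width: 0.0561
```

```bash
python3 - <<'E'
from h import *
c=cam('wrist','w2.png')
go(.668,.165,.19,-.106)
E
```

```text
pos [0.4553 0.1257 0.0411] rot [-3.138 -0.     0.011] w 0.0564 F [-0.1 -0.3 -2.3] t 3.9
turn [-0.003 -0.     0.117] shift [ 213.1  -37.5 -148.7]
```

View pics/w2.png

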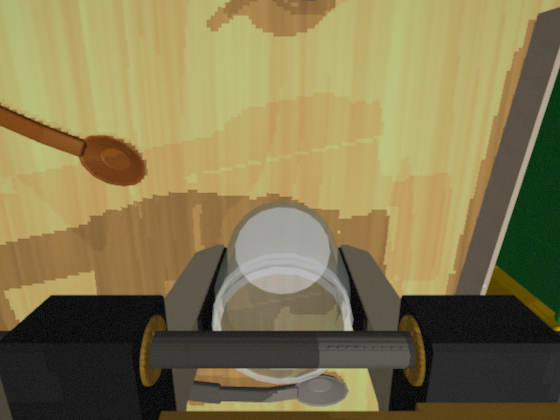

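The jar is held upright. I'll lift it and carry it to the green tub.

>>> arm_command(
  targets="0 0 0 0 0 -40 20; 0 0 0 5 0 -80 20; 0 0 0.03 30 -5 -105 20; 0 0 0.06 70 -12 -105 20; 0 0 0.09 115 -20 -105 20; 0 0 0.117 160 -28 -105 20; 0 0 0.117 197 -35 -105 20; 0 0 0.117 213 -37 -105 20",
)

```text
clock: 4.7
tool_pos: [0.6701, 0.165, 0.1448]
ee_rot: [-3.138, 0.001, -0.106]
ft_force: [0.1, 0.2, -1.3]
gripper_width: 0.0562
```

>>> arm_command(
  targets="0 0 0 0 0 0 20; 0 0 0 0 0 0 20",
)

```text
clock: 4.9
tool_pos: [0.6697, 0.1649, 0.1438]
ee_rot: [-3.139, 0.003, -0.106]
ft_force: [-0.7, 0.7, -2.0]
gripper_width: 0.056
```

```bash
python3 - <<'E'
from h import *
c=cam('wrist','w3.png')
go(.668,.165,.0235,-.106)
E
```

```text
pos [0.6694 0.1649 0.1443] rot [-3.139e+00  2.000e-03 -1.060e-01] w 0.057 F [ 0.1  0.1 -2. ] t 5.0
turn [-0.003  0.002 -0.   ] shift [ -1.1   0.4 120.8]
```

View pics/w3.png

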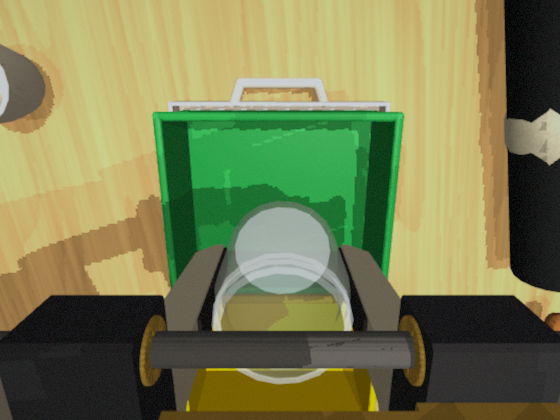

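Jar above the green tub, whose far rim corners are at (156,116) and (402,116). I'll check its centre from them.

```bash
python3 - <<'E'
from h import *
c=np.load('wrist.npz')
a,b=ray(c,155,114,.074),ray(c,403,114,.074);print(a.round(4),b.round(4),np.linalg.norm(a-b))
d=(b-a)/np.linalg.norm(b-a);n=np.array([d[1],-d[0],0]);print('yaw',np.arctan2(d[1],d[0]),'centre',((a+b)/2+.065*n).round(4))
E
```

```text
[0.5959 0.243  0.074 ] [0.7548 0.2261 0.074 ] 0.15974663330378128
yaw -0.10592981663711183 centre [0.6685 0.1699 0.074 ]
```

>>> arm_command(
  targets="0 0 0 -1 -4 20 20; 0 0 0 -1 -4 45 20; 0 0 0 -1 -4 70 20; 0 0 0 -1 -4 90 20; 0 0 0 -1 -4 105 20; 0 0 0 -1 -4 113 20; 0 0 0 -1 -4 116 20; 0 0 0 -1 -4 118 20",
)

```text
clock: 5.75
tool_pos: [0.6688, 0.1694, 0.027]
ee_rot: [-3.138, 0.001, -0.106]
ft_force: [-0.0, -0.1, -1.2]
gripper_width: 0.0561
```

>>> arm_command(
  targets="0 0 0 0 0 0.5 20; 0 0 0 0 0 1 20; 0 0 0 0 0 1.5 20; 0 0 0 0 0 2 20",
)

```text
clock: 6.15
tool_pos: [0.6689, 0.1694, 0.0253]
ee_rot: [-3.138, 0.001, -0.106]
ft_force: [0.2, 0.6, -1.1]
gripper_width: 0.0564
```

>>> arm_command(
  targets="0 0 0 0 0 0.5 20; 0 0 0 0 0 1 20; 0 0 0 0 0 1.5 20; 0 0 0 0 0 2 20; 0 0 0 0 0 2 20",
)

```text
clock: 6.65
tool_pos: [0.6689, 0.1695, 0.0232]
ee_rot: [-3.138, 0.001, -0.106]
ft_force: [0.5, -0.1, -0.4]
gripper_width: 0.0565
```

>>> arm_command(
  targets="0 0 0 0 0 0.4 20; 0 0 0 0 0 0.8 20; 0 0 0 0 0 0.8 20",
)

```text
clock: 6.95
tool_pos: [0.6689, 0.1695, 0.0231]
ee_rot: [-3.138, 0.001, -0.106]
ft_force: [-2.8, -0.5, 5.4]
gripper_width: 0.0566
```

Contact is felt at +5 N, with the jar on the tub floor. I'll release gently and rise.

>>> arm_command(
  targets="0 0 0 0 0 0 70; 0 0 0 0 0 0 76; 0 0 0 0 0 0 76; 0 0 0 0 0 0 76",
)

```text
clock: 7.35
tool_pos: [0.6689, 0.1695, 0.023]
ee_rot: [-3.138, 0.001, -0.106]
ft_force: [1.0, -0.9, -0.1]
gripper_width: 0.0707
```

>>> arm_command(
  targets="0 0 0 0 0 -10 76; 0 0 0 0 0 -30 76; 0 0 0 0 0 -60 76; 0 0 0 0 0 -100 76; 0 0 0 0 0 -130 90; 0 0 0 0 0 -130 100",
)

```text
clock: 7.95
tool_pos: [0.6706, 0.1694, 0.1593]
ee_rot: [-3.136, -0.006, -0.106]
ft_force: [0.4, 0.0, 0.1]
gripper_width: 0.0819
```

```bash
python3 - <<'E'
from h import *
go(.522,-.3905,.15,.255+np.pi/2)
go(.522,-.3905,.15,.255-np.pi/2)
print(monitor.state()['q'].round(2))
E
```

```text
pos [0.6706 0.1694 0.1593] rot [-3.136 -0.006 -0.106] w 0.0819 F [0.4 0.  0.1] t 8.0
turn [ 0.002 -0.009 -1.932] shift [-88.5 572.6   5.5]
pos [0.6706 0.1694 0.1593] rot [-3.136 -0.006 -0.106] w 0.0819 F [0.4 0.  0.1] t 8.0
turn [-0.009 -0.002  1.21 ] shift [-88.5 572.6   5.5]
[0.21 0.17 1.48 0.   1.49 0.31]
```

>>> arm_command(
  targets="0 0 0 -8 50 -10 100; 0 0 0.15 -16 100 -10 100; 0 0 0.3 -24 150 -10 100; 0 0 0.45 -32 200 -10 100; 0 0 0.6 -40 250 -10 100; 0 0 0.75 -48 300 -10 100; 0 0 0.9 -56 350 -10 100; 0 0 1.05 -62 400 -10 100",
)

```text
clock: 8.75
tool_pos: [0.5669, -0.2172, 0.1668]
ee_rot: [-3.133, 0.002, -1.162]
ft_force: [1.1, 0.2, 0.2]
gripper_width: 0.0929
```

```bash
python3 - <<'E'
from h import *
go(.522,-.3905,.14,.245-np.pi/2)
E
```

```text
pos [ 0.5669 -0.2172  0.1668] rot [-3.133e+00  2.000e-03 -1.162e+00] w 0.0929 F [1.1 0.2 0.2] t 8.8
turn [-0.008  0.002  0.164] shift [141.2 110.2  25.7]
```

>>> arm_command(
  targets="-0.004 0.001 0.05 35 28 10 100; -0.008 0.002 0.1 70 55 20 100; -0.008 0.002 0.164 105 82 25 100; -0.008 0.002 0.164 130 101 25 100; -0.008 0.002 0.164 141 110 25 100; -0.008 0.002 0.164 141 110 25 100",
)

```text
clock: 9.35
tool_pos: [0.5215, -0.3913, 0.1404]
ee_rot: [3.141, 0.001, -1.328]
ft_force: [0.7, -0.1, -0.2]
gripper_width: 0.0932
```

```bash
python3 - <<'E'
from h import *
c=cam('wrist','w4.png')
go(.522,-.3905,.012,.245-np.pi/2)
E
```

```text
pos [ 0.5221 -0.3901  0.1406] rot [ 3.142e+00  1.000e-03 -1.327e+00] w 0.0925 F [0.2 0.2 0.7] t 9.4
turn [ 0.     0.001 -0.001] shift [  0.5   0.2 128.6]
```

View pics/w4.png

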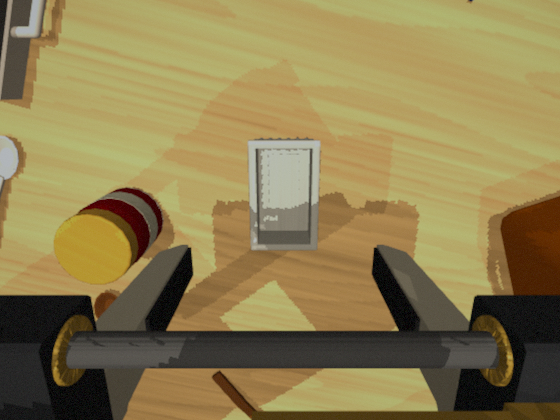

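```bash
python3 - <<'E'
from h import *
c=np.load('wrist.npz')
f=np.array([ray(c,*q,.034) for q in((247.5,139.5),(321,139.5),(317.5,250),(250.5,250))])
print(f.mean(0).round(4),[np.linalg.norm(f[i]-f[i-1]).round(4) for i in range(4)],np.arctan2(*(f[0]-f[3]+f[1]-f[2])[1::-1]))
go(*f.mean(0)[:2],.010,np.arctan2(*(f[0]-f[3]+f[1]-f[2])[1::-1])-np.pi/2)
E
```

```text
[ 0.5247 -0.392   0.034 ] [np.float64(0.0918), np.float64(0.0558), np.float64(0.0918), np.float64(0.0561)] 0.24264279828876914
pos [ 0.5221 -0.3901  0.1406] rot [ 3.142e+00  1.000e-03 -1.327e+00] w 0.0925 F [0.2 0.2 0.7] t 9.4
turn [0.    0.001 0.001] shift [  2.6  -2.1 130.6]
```

The dimensions match at 91.8 x 56.0. I'll descend and grip.

>>> arm_command(
  targets="0 0 0 2.5 -2 10 100; 0 0 0 2.5 -2 40 100; 0 0 0 2.5 -2 75 100; 0 0 0 2.5 -2 105 100; 0 0 0 2.5 -2 124 100; 0 0 0 2.5 -2 130 100; 0 0 0 2.5 -2 130 80; 0 0 0 2.5 -2 130 40",
)

```text
clock: 10.2
tool_pos: [0.5253, -0.3918, 0.0118]
ee_rot: [-3.141, -0.0, -1.326]
ft_force: [0.4, 0.1, -0.0]
gripper_width: 0.0815
```

>>> arm_command(
  targets="0 0 0 0 0 0 40; 0 0 0 0 0 0 40; 0 0 0 0 0 0 40; 0 0 0 0 0 0 40; 0 0 0 0 0 0 30; 0 0 0 0 0 0 30",
)

```text
clock: 10.8
tool_pos: [0.5255, -0.392, 0.0124]
ee_rot: [-3.14, -0.001, -1.326]
ft_force: [-1.3, 0.9, 6.2]
gripper_width: 0.0552
```

>>> arm_command(
  targets="0 0 0 0 0 -10 30; 0 0 0 0 0 -40 30; 0 0 0 0 0 -80 30; 0 0 0 0 0 -120 30; 0 0 0 0 0 -130 30; 0 0 0 0 0 -130 30",
)

```text
clock: 11.4
tool_pos: [0.5259, -0.3924, 0.1448]
ee_rot: [-3.138, -0.004, -1.326]
ft_force: [-0.5, 0.9, -0.4]
gripper_width: 0.0555
```

```bash
python3 - <<'E'
from h import *
go(.6397,-.1006,.14,-.106-np.pi/2)
E
```

```text
pos [ 0.5259 -0.3924  0.1448] rot [-3.138 -0.004 -1.326] w 0.0555 F [-0.5  0.9 -0.4] t 11.4
turn [-0.004 -0.003  0.35 ] shift [-255.6 -181.     4.5]
```

>>> arm_command(
  targets="0 0 0 -30 -20 0 30; 0 0 0.05 -70 -50 0 30; 0 0 0.12 -110 -78 0 30; 0 0 0.2 -150 -106 0 30; 0 0 0.28 -190 -135 0 30; 0 0 0.35 -230 -163 0 30; 0 0 0.35 -250 -177 0 30; 0 0 0.35 -255 -181 0 30",
)

```text
clock: 12.2
tool_pos: [0.6398, -0.0986, 0.1424]
ee_rot: [-3.14, -0.002, -1.674]
ft_force: [0.3, -0.5, -0.1]
gripper_width: 0.0554
```

>>> arm_command(
  targets="0 0 0 0 0 0 30; 0 0 0 0 0 0 30",
)

```text
clock: 12.4
tool_pos: [0.6392, -0.0992, 0.1412]
ee_rot: [-3.142, -0.002, -1.674]
ft_force: [-0.7, -0.9, -0.4]
gripper_width: 0.0551
```

```bash
python3 - <<'E'
from h import *
c=cam('wrist','w5.png')
go(.6397,-.1006,.0204,-.106-np.pi/2)
E
```

```text
pos [ 0.6392 -0.0996  0.1416] rot [-3.141e+00 -2.000e-03 -1.674e+00] w 0.0553 F [0.4 0.5 0.5] t 12.4
turn [-0.001 -0.002  0.002] shift [  0.7  -0.5 121.2]
```

View pics/w5.png

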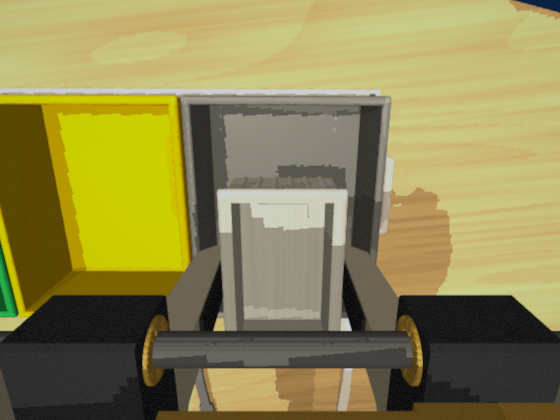

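The tray is held level and centred over the grey tub (rim 187–387 px, tray at 282). Lowering it now.

>>> arm_command(
  targets="0 0 0 0.5 -0.5 20 30; 0 0 0 0.5 -0.5 50 30; 0 0 0 0.5 -0.5 80 30; 0 0 0 0.5 -0.5 105 30; 0 0 0 0.5 -0.5 115 30; 0 0 0 0.5 -0.5 119 30; 0 0 0 0.5 -0.5 121 30; 0 0 0 0.5 -0.5 121 30",
)

```text
clock: 13.25
tool_pos: [0.6402, -0.1007, 0.0217]
ee_rot: [-3.14, -0.002, -1.675]
ft_force: [0.2, -0.3, 0.0]
gripper_width: 0.0553
```

>>> arm_command(
  targets="0 0 0 0 0 0.4 30; 0 0 0 0 0 0.8 30; 0 0 0 0 0 0.8 30",
)

```text
clock: 13.55
tool_pos: [0.6404, -0.1007, 0.0214]
ee_rot: [-3.139, -0.002, -1.675]
ft_force: [-0.7, -1.1, -0.2]
gripper_width: 0.055
```

>>> arm_command(
  targets="0 0 0 0 0 0.7 30; 0 0 0 0 0 1.4 30; 0 0 0 0 0 2 30; 0 0 0 0 0 2 30",
)

```text
clock: 13.95
tool_pos: [0.6406, -0.1007, 0.0204]
ee_rot: [-3.138, -0.002, -1.675]
ft_force: [-5.3, 0.0, 10.2]
gripper_width: 0.0548
```

Contact. Release and rise.

>>> arm_command(
  targets="0 0 0 0 0 -0.5 68; 0 0 0 0 0 -0.5 74; 0 0 0 0 0 -0.5 74; 0 0 0 0 0 -0.5 74",
)

```text
clock: 14.35
tool_pos: [0.6405, -0.1007, 0.0206]
ee_rot: [-3.139, -0.002, -1.675]
ft_force: [-0.0, -0.7, 0.3]
gripper_width: 0.0688
```

>>> arm_command(
  targets="0 0 0 0 0 -10 74; 0 0 0 0 0 -40 74; 0 0 0 0 0 -80 74; 0 0 0 0 0 -125 90; 0 0 0 0 0 -170 100; 0 0 0 0 0 -180 100",
)

```text
clock: 14.95
tool_pos: [0.6413, -0.1006, 0.2076]
ee_rot: [-3.131, -0.003, -1.675]
ft_force: [0.7, 0.3, 0.2]
gripper_width: 0.0884
```

```bash
python3 - <<'E'
from h import *
go(.525,.4075,.16,0)
E
```

```text
pos [ 0.6413 -0.1006  0.2076] rot [-3.131e+00 -3.000e-03 -1.675e+00] w 0.0884 F [0.7 0.3 0.2] t 14.9
turn [-0.006 -0.011 -1.675] shift [-493.4  168.9   44.5]
```

>>> arm_command(
  targets="0 0 -0.14 -45 15 0 100; 0 0 -0.28 -92 31 0 100; 0 0 -0.42 -139 47 0 100; 0 0 -0.56 -186 63 0 100; -0.003 -0.005 -0.7 -233 80 0 100; -0.003 -0.005 -0.84 -280 96 0 100; -0.003 -0.005 -0.98 -327 112 0 100; -0.003 -0.005 -1.12 -370 127 0 100",
)

```text
clock: 15.75
tool_pos: [0.5524, 0.2827, 0.2056]
ee_rot: [-3.139, -0.005, -0.548]
ft_force: [1.0, 1.1, 0.6]
gripper_width: 0.0932
```

```bash
python3 - <<'E'
from h import *
go(.525,.4075,.16,0)
E
```

```text
pos [0.5524 0.2827 0.2056] rot [-3.139 -0.005 -0.548] w 0.0932 F [1.  1.1 0.6] t 15.8
turn [-0.001 -0.006 -0.548] shift [-88.7 -92.1  45.4]
```

>>> arm_command(
  targets="0 -0.003 -0.14 -25 -26 10 100; 0 -0.006 -0.28 -50 -52 25 100; 0 -0.006 -0.42 -72 -75 45 100; 0 -0.006 -0.548 -85 -88 45 100; 0 -0.006 -0.548 -88.5 -92 45 100; 0 -0.006 -0.548 -88.5 -92 45 100; 0 -0.006 -0.548 -88.5 -92 45 100",
)

```text
clock: 16.45
tool_pos: [0.5256, 0.4066, 0.161]
ee_rot: [-3.14, -0.001, -0.004]
ft_force: [-0.7, -0.5, 0.5]
gripper_width: 0.0929
```

```bash
python3 - <<'E'
from h import *
c=cam('wrist','w6.png');print(proj(c,[.525,.4075,.066]))
go(.525,.4075,.012,0)
E
```

```text
[280.48353487 203.89335609]
pos [0.5256 0.4065 0.1611] rot [-3.14e+00 -1.00e-03 -4.00e-03] w 0.093 F [-0.6  0.3 -0.8] t 16.5
turn [-0.001 -0.001 -0.004] shift [ -0.7  -0.8 149.1]
```

View pics/w6.png

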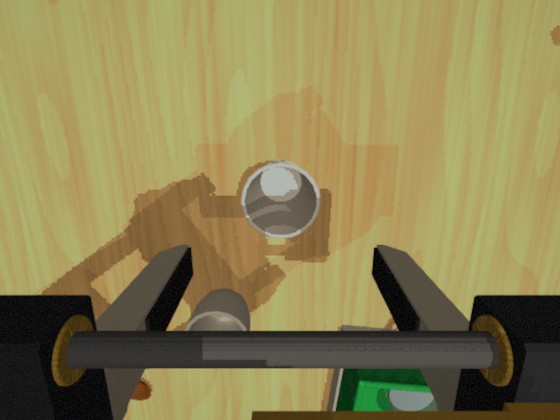

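Cup rim centre at (280,200), about 2.5 mm further in +y. Descend and grip.

>>> arm_command(
  targets="0 0 0 -0.5 -3 15 100; 0 0 0 -0.5 -3 50 100; 0 0 0 -0.5 -3 90 100; 0 0 0 -0.5 -3 120 100; 0 0 0 -0.5 -3 140 100; 0 0 0 -0.5 -3 147 100; 0 0 0 -0.5 -3 147 80; 0 0 0 -0.5 -3 147 45",
)

```text
clock: 17.3
tool_pos: [0.5258, 0.4098, 0.0151]
ee_rot: [-3.139, -0.002, -0.004]
ft_force: [-0.3, -0.3, 1.0]
gripper_width: 0.0815
```

>>> arm_command(
  targets="0 0 0 0 0 0 45; 0 0 0 0 0 0 30; 0 0 0 0 0 0 30; 0 0 0 0 0 0 30; 0 0 0 0 0 0 30; 0 0 0 0 0 0 30; 0 0 0 0 0 0 30",
)

```text
clock: 18.0
tool_pos: [0.526, 0.4101, 0.016]
ee_rot: [-3.139, -0.003, -0.004]
ft_force: [-1.1, 0.2, 5.8]
gripper_width: 0.0577
```

>>> arm_command(
  targets="0 0 0 0 0 -10 30; 0 0 0 0 0 -40 30; 0 0 0 0 0 -80 30; 0 0 0 0 0 -120 30; 0 0 0 0 0 -140 30; 0 0 0 0 0 -140 30",
)

```text
clock: 18.6
tool_pos: [0.5266, 0.4104, 0.1605]
ee_rot: [-3.135, -0.007, -0.004]
ft_force: [-0.2, -1.1, 0.1]
gripper_width: 0.0575
```

```bash
python3 - <<'E'
from h import *
yw=-.106;C=np.array([.6541,.0347]);r=np.array([[np.cos(yw),-np.sin(yw)],[np.sin(yw),np.cos(yw)]])
print('cup',C+r@[-.040,.025],'spoon',C+r@[0,-.025])
go(*(C+r@[-.040,.025]),.155,yw)
E
```

```text
cup [0.61696955 0.06379175] spoon [0.65145496 0.00984032]
pos [0.5266 0.4104 0.1605] rot [-3.135 -0.007 -0.004] w 0.0575 F [-0.2 -1.1  0.1] t 18.6
turn [-0.006 -0.007  0.102] shift [ 91.8 346.2   4. ]
```

```bash
python3 - <<'E'
from h import *
yw=-.106;C=np.array([.6541,.0347]);r=np.array([[np.cos(yw),-np.sin(yw)],[np.sin(yw),np.cos(yw)]])
go(*(C+r@[-.020,.026]),.155,yw)
print(C+r@[.004,-.028])
E
```

```text
pos [0.5266 0.4104 0.1605] rot [-3.135 -0.007 -0.004] w 0.0575 F [-0.2 -1.1  0.1] t 18.6
turn [-0.006 -0.007  0.102] shift [111.8 347.2   4.2]
[0.6551151  0.00643395]
```

>>> arm_command(
  targets="0 0 0 10 40 4 30; 0 0 0.02 28 88 4 30; -0.003 -0.003 0.04 44 136 4 30; -0.006 -0.007 0.06 60 184 4 30; -0.006 -0.007 0.08 76 232 4 30; -0.006 -0.007 0.102 92 280 4 30; -0.006 -0.007 0.102 106 325 4 30; -0.006 -0.007 0.102 112 347 4 30",
)

```text
clock: 19.4
tool_pos: [0.6374, 0.0593, 0.154]
ee_rot: [3.141, 0.001, -0.109]
ft_force: [-0.4, 0.7, -0.6]
gripper_width: 0.0578
```

>>> arm_command(
  targets="0 0 0 0 0 0 30; 0 0 0 0 0 0 30",
)

```text
clock: 19.6
tool_pos: [0.6369, 0.059, 0.153]
ee_rot: [3.141, 0.003, -0.11]
ft_force: [-0.6, 1.4, -0.6]
gripper_width: 0.058
```

```bash
python3 - <<'E'
from h import *
c=cam('wrist','w7.png')
yw=-.106;C=np.array([.6541,.0347]);r=np.array([[np.cos(yw),-np.sin(yw)],[np.sin(yw),np.cos(yw)]])
go(*(C+r@[-.020,.026]),.0245,yw)
E
```

```text
pos [0.6369 0.0598 0.1533] rot [ 3.141e+00  2.000e-03 -1.090e-01] w 0.0578 F [-0.3  0.7 -0.8] t 19.6
turn [ 0.     0.002 -0.003] shift [  0.   -2.9 128.8]
```

View pics/w7.png

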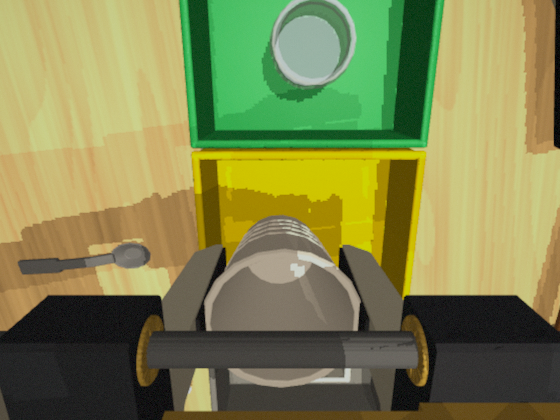

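The cup is held upright over the yellow tub, and the jar stands upright in the green one. I'll check the yellow centre from its rim corners at (193,152) and (425,152).

```bash
python3 - <<'E'
from h import *
c=np.load('wrist.npz')
a,b=ray(c,193,151.5,.074),ray(c,425,151.5,.074);print(np.linalg.norm(a-b))
d=(b-a)/np.linalg.norm(b-a);n=np.array([d[1],-d[0],0]);print('yaw',np.arctan2(d[1],d[0]),'centre',((a+b)/2+.065*n).round(4))
E
```

```text
0.15996096120820433
yaw -0.10928980421617128 centre [0.6534 0.0359 0.074 ]
```

>>> arm_command(
  targets="0 0.002 -0.003 0 -1 20 30; 0 0.002 -0.003 0 -1 50 30; 0 0.002 -0.003 0 -1 80 30; 0 0.002 -0.003 0 -1 105 30; 0 0.002 -0.003 0 -1 118 30; 0 0.002 -0.003 0 -1 125 30; 0 0.002 -0.003 0 -1 127.5 30; 0 0.002 -0.003 0 -1 127.5 30",
)

```text
clock: 20.45
tool_pos: [0.6371, 0.0612, 0.0265]
ee_rot: [3.142, -0.0, -0.105]
ft_force: [-0.2, 0.2, 1.2]
gripper_width: 0.0582
```

>>> arm_command(
  targets="0 0 0 0 0 0.6 30; 0 0 0 0 0 1.2 30; 0 0 0 0 0 1.8 30; 0 0 0 0 0 1.8 30",
)

```text
clock: 20.85
tool_pos: [0.6371, 0.0611, 0.0249]
ee_rot: [3.142, -0.001, -0.106]
ft_force: [1.3, 0.9, -0.1]
gripper_width: 0.0579
```

>>> arm_command(
  targets="0 0 0 0 0 0.6 30; 0 0 0 0 0 1.2 30; 0 0 0 0 0 1.8 30; 0 0 0 0 0 1.8 30",
)

```text
clock: 21.25
tool_pos: [0.6373, 0.0612, 0.024]
ee_rot: [-3.141, -0.001, -0.106]
ft_force: [-3.9, 0.1, 8.4]
gripper_width: 0.058
```

Contact. I'll release with a limited opening and rise.

>>> arm_command(
  targets="0 0 0 0 0 -0.5 70; 0 0 0 0 0 -0.5 70; 0 0 0 0 0 -0.5 70; 0 0 0 0 0 -0.5 70",
)

```text
clock: 21.65
tool_pos: [0.6372, 0.0611, 0.0243]
ee_rot: [-3.141, -0.001, -0.106]
ft_force: [-0.2, -0.3, -0.3]
gripper_width: 0.0652
```

>>> arm_command(
  targets="0 0 0 0 0 -10 70; 0 0 0 0 0 -30 70; 0 0 0 0 0 -70 70; 0 0 0 0 0 -120 70; 0 0 0 0 0 -160 70; 0 0 0 0 0 -170 60",
)

```text
clock: 22.25
tool_pos: [0.6384, 0.0612, 0.2007]
ee_rot: [-3.14, -0.008, -0.105]
ft_force: [-0.1, -0.3, -0.1]
gripper_width: 0.0607
```

```bash
python3 - <<'E'
from h import *
# spoon axis from earlier: bowl centre (.4947,-.1532), end (.3805,-.1382)
b=np.array([.4947,-.1532]);e=np.array([.3805,-.1382]);d=(b-e)/np.linalg.norm(b-e)
g=e+d*(67+15)/1000; print('grip',g)
go(*g,.12,np.arctan2(d[1],d[0])-np.pi/2)
go(*g,.12,np.arctan2(d[1],d[0])+np.pi/2)
E
```

```text
grip [ 0.46180167 -0.14887885]
pos [0.6384 0.0612 0.2007] rot [-3.14  -0.008 -0.105] w 0.0607 F [-0.1 -0.3 -0.1] t 22.2
turn [-0.007 -0.005  1.596] shift [-154.1  227.6   79.2]
pos [0.6384 0.0612 0.2007] rot [-3.14  -0.008 -0.105] w 0.0607 F [-0.1 -0.3 -0.1] t 22.2
turn [ 0.005 -0.007 -1.546] shift [-154.1  227.6   79.2]
```

>>> arm_command(
  targets="0 0 0.14 -15 22 0 50; 0 0 0.28 -35 50 0 50; 0 0 0.42 -55 80 0 50; 0 0 0.56 -77 113 0 50; 0 0 0.7 -98 145 0 50; 0 0 0.84 -120 178 10 50; 0 0 0.98 -138 205 20 50; 0 0 1.12 -150 222 30 50",
)

```text
clock: 23.05
tool_pos: [0.4646, -0.145, 0.169]
ee_rot: [-3.134, -0.003, -1.232]
ft_force: [0.8, -0.4, 0.2]
gripper_width: 0.0464
```

```bash
python3 - <<'E'
from h import *
go(.4618,-.1489,.12,-1.701)
E
```

```text
pos [ 0.4646 -0.145   0.169 ] rot [-3.134e+00 -3.000e-03 -1.232e+00] w 0.0464 F [ 0.8 -0.4  0.2] t 23.1
turn [-0.008 -0.001  0.469] shift [ 2.6  4.3 48.9]
```

>>> arm_command(
  targets="0 0 0.14 2 4 10 50; -0.004 0 0.28 2.5 4 25 50; -0.008 0 0.42 2.5 4 40 50; -0.008 0 0.469 2.5 4 49 50; -0.008 0 0.469 2.5 4 49 50; -0.008 0 0.469 2.5 4 49 50",
)

```text
clock: 23.65
tool_pos: [0.4621, -0.1487, 0.1203]
ee_rot: [-3.141, -0.001, -1.699]
ft_force: [-1.0, 0.3, 0.5]
gripper_width: 0.0464
```

```bash
python3 - <<'E'
from h import *
c=cam('wrist','w8.png');print(proj(c,[.4947,-.1532,.005]),proj(c,[.3805,-.1382,.003]))
im=c['pixels'][:,:,::-1]
hsv=cv2.cvtColor(im,cv2.COLOR_BGR2HSV)
m=((hsv[...,1]<45)&(hsv[...,2]>110)).astype(np.uint8);m[245:]=0
n,l,st,ce=cv2.connectedComponentsWithStats(m)
for i in range(1,n):
    if st[i,4]>150:
        print(st[i],ce[i].round(1))
        if st[i,4]>600:
            for v in range(st[i,1],st[i,1]+st[i,3],12):
                x=np.where(l[v]==i)[0]; print(v,x.min(),x.max()) if len(x) else None
go(.4618,-.1489,.12,-1.701)
E
```

```text
[282.61365547 158.06181362] [282.27229378 284.76047699]
[   29     0   284    92 13826] [191.6  45.3]
0 29 312
12 32 295
24 34 285
36 37 286
48 39 286
60 42 286
72 44 286
84 47 286
[155  85  43   8 158] [176.7  89.2]
[ 266  135   35   59 1340] [283.3 162.2]
135 282 284
147 269 297
159 266 300
171 268 297
183 277 288
[ 71 174  35  71 951] [ 93.  208.1]
174 80 84
186 71 100
198 73 104
210 80 104
222 91 100
234 93 102
pos [ 0.4622 -0.1488  0.1206] rot [-3.141e+00 -1.000e-03 -1.700e+00] w 0.0463 F [-0.  -0.1  0.7] t 23.7
turn [-0.001 -0.001  0.001] shift [0.2 0.4 0.6]
```

View pics/w8.png

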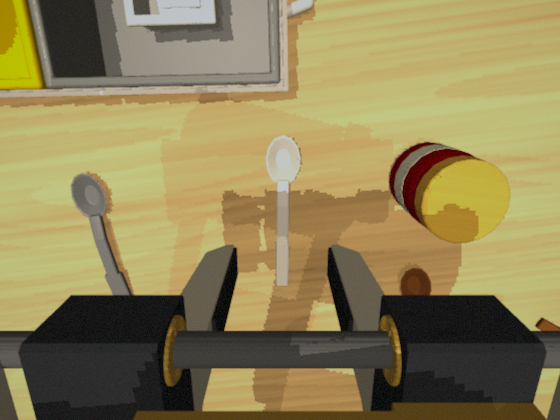

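The white spoon is centred at column 283, with its bowl at (283,160) and the prediction 2 px off. The grey steel spoon is at (90,195) and is left alone. Descend and grip at its balance point.

>>> arm_command(
  targets="0 0 0 0 0 15 50; 0 0 0 0 0 45 50; 0 0 0 0 0 80 50; 0 0 0 0 0 102 50; 0 0 0 0 0 112 50; 0 0 0 0 0 116 50; 0 0 0 0 0 116 50; 0 0 0 0 0 116 50",
)

```text
clock: 24.5
tool_pos: [0.463, -0.1491, 0.0058]
ee_rot: [-3.139, -0.001, -1.699]
ft_force: [0.4, 0.7, -0.3]
gripper_width: 0.0462
```

>>> arm_command(
  targets="0 0 0 0 0 0 30; 0 0 0 0 0 0 15; 0 0 0 0 0 0 2; 0 0 0 0 0 0 2; 0 0 0 0 0 0 2; 0 0 0 0 0 0 2; 0 0 0 0 0 0 2; 0 0 0 0 0 0 2",
)

```text
clock: 25.3
tool_pos: [0.4629, -0.1491, 0.0058]
ee_rot: [-3.139, -0.001, -1.699]
ft_force: [-0.3, -1.0, 0.2]
gripper_width: 0.0094
```

>>> arm_command(
  targets="0 0 0 0 0 -5 2; 0 0 0 0 0 -25 2; 0 0 0 0 0 -60 2; 0 0 0 0 0 -100 2; 0 0 0 0 0 -135 2; 0 0 0 0 0 -145 2; 0 0 0 0 0 -145 2",
)

```text
clock: 26.0
tool_pos: [0.4632, -0.1491, 0.1524]
ee_rot: [-3.136, -0.002, -1.699]
ft_force: [-0.2, 0.3, -0.9]
gripper_width: 0.0092
```

```bash
python3 - <<'E'
from h import *
c=cam('wrist','w9.png')
go(.6551,.0064,.14,-.106-np.pi/2)
E
```

```text
pos [ 0.4626 -0.1489  0.1507] rot [-3.139e+00 -1.000e-03 -1.699e+00] w 0.0096 F [-0.5  0.1 -0.2] t 26.1
turn [-0.003 -0.001 -0.023] shift [-178.7 -170.9   10.9]
```

View pics/w9.png

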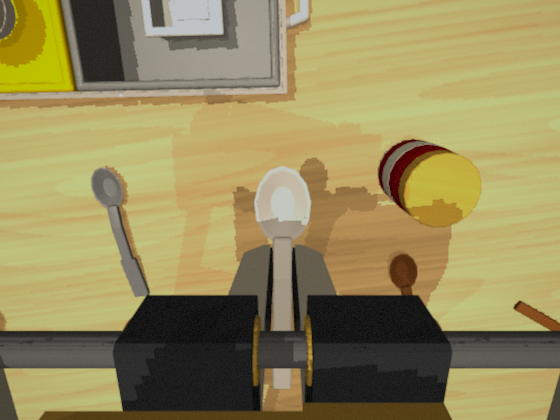

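The spoon is held, level and aligned, with its bowl at (283,203). I'll work out the offset from grip to bowl.

```bash
python3 - <<'E'
from h import *
c=np.load('wrist.npz');s=monitor.state()
for v in(167,203,240):print(v,(np.linalg.norm(ray(c,283,v,.151)[:2]-s['tool_pos'][:2])*1000).round(1))
yw=-.107;C=np.array([.6537,.0353]);r=np.array([[np.cos(yw),-np.sin(yw)],[np.sin(yw),np.cos(yw)]])
for gx in(12,15,18):
  p=C+r@[.003+gx/1000,-.028];print(gx,p.round(4));go(*p,.14,yw-np.pi/2)
E
```

```text
167 49.9
203 31.9
240 12.1
12 [0.6656 0.0059]
pos [ 0.4626 -0.1489  0.1507] rot [-3.139e+00 -1.000e-03 -1.699e+00] w 0.0096 F [-0.5  0.1 -0.2] t 26.1
turn [-0.003 -0.001 -0.022] shift [-179.5 -181.4   11. ]
15 [0.6686 0.0055]
pos [ 0.4626 -0.1489  0.1507] rot [-3.139e+00 -1.000e-03 -1.699e+00] w 0.0096 F [-0.5  0.1 -0.2] t 26.1
turn [-0.003 -0.001 -0.022] shift [-179.6 -184.4   11. ]
18 [0.6716 0.0052]
pos [ 0.4626 -0.1489  0.1507] rot [-3.139e+00 -1.000e-03 -1.699e+00] w 0.0096 F [-0.5  0.1 -0.2] t 26.1
turn [-0.003 -0.001 -0.022] shift [-179.7 -187.4   11. ]
```

>>> arm_command(
  targets="0 0 0 -20 -20 0 2; 0 0 -0.01 -50 -50 0 2; 0 0 -0.022 -82 -84 5 2; 0 0 -0.022 -114 -117 5 2; 0 0 -0.022 -146 -150 5 2; 0 0 -0.022 -170 -175 5 2; 0 0 -0.022 -179.5 -185 5 2; 0 0 -0.022 -179.5 -185 5 2",
)

```text
clock: 26.85
tool_pos: [0.6692, 0.0063, 0.1435]
ee_rot: [3.141, -0.002, -1.676]
ft_force: [-0.1, 0.2, -0.4]
gripper_width: 0.0093
```

```bash
python3 - <<'E'
from h import *
c=cam('wrist','w10.png')
go(.6696,.0054,.014,-.107-np.pi/2)
E
```

```text
pos [0.6685 0.0054 0.144 ] rot [-3.141e+00 -2.000e-03 -1.677e+00] w 0.0094 F [ 0.6  0.2 -0.6] t 26.9
turn [-0.    -0.002  0.001] shift [ -0.4  -1.1 130. ]
```

View pics/w10.png

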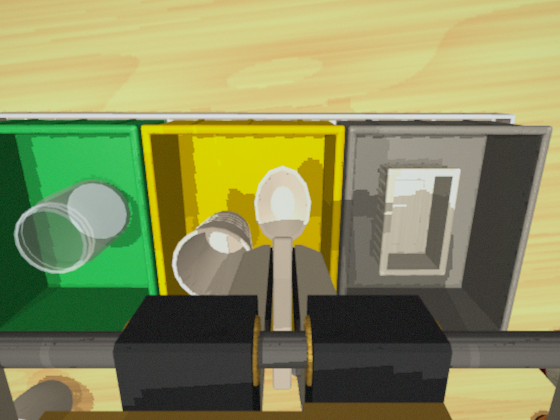

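All is clear: the spoon is above the free side of the yellow tub, beside the cup. The foil tray is flat in the grey tub and the jar is in the green one. Lowering the spoon.

>>> arm_command(
  targets="0 0 0 0 -1 20 2; 0 0 0 0 -1 50 2; 0 0 0 0 -1 80 2; 0 0 0 0 -1 105 2; 0 0 0 0 -1 118 2; 0 0 0 0 -1 126 2; 0 0 0 0 -1 128.5 2; 0 0 0 0 -1 128.5 2",
)

```text
clock: 27.7
tool_pos: [0.6697, 0.0048, 0.0164]
ee_rot: [-3.141, -0.002, -1.677]
ft_force: [0.0, 0.2, 0.2]
gripper_width: 0.0093
```

>>> arm_command(
  targets="0 0 0 0 0 0.7 2; 0 0 0 0 0 1.4 2; 0 0 0 0 0 2 2; 0 0 0 0 0 2 2",
)

```text
clock: 28.1
tool_pos: [0.6697, 0.0049, 0.0145]
ee_rot: [-3.14, -0.002, -1.677]
ft_force: [-0.2, 0.2, 0.6]
gripper_width: 0.0091
```

>>> arm_command(
  targets="0 0 0 0 0 0.5 2; 0 0 0 0 0 1 2; 0 0 0 0 0 1 2",
)

```text
clock: 28.4
tool_pos: [0.6698, 0.0049, 0.0138]
ee_rot: [-3.14, -0.002, -1.677]
ft_force: [-0.8, 0.5, 3.8]
gripper_width: 0.0094
```

Contact. Open slightly and rise.

>>> arm_command(
  targets="0 0 0 0 0 -0.3 15; 0 0 0 0 0 -0.3 20; 0 0 0 0 0 -0.3 20; 0 0 0 0 0 -0.3 20",
)

```text
clock: 28.8
tool_pos: [0.6698, 0.0049, 0.014]
ee_rot: [-3.14, -0.002, -1.677]
ft_force: [0.5, -0.2, 1.2]
gripper_width: 0.0188
```

>>> arm_command(
  targets="0 0 0 0 0 -8 20; 0 0 0 0 0 -30 20; 0 0 0 0 0 -70 20; 0 0 0 0 0 -120 20; 0 0 0 0 0 -170 20; 0 0 0 10 20 -210 20; 0 0 0 20 60 -240 20; 0 0 0 30 100 -250 20",
)

```text
clock: 29.6
tool_pos: [0.5663, -0.0141, 0.2678]
ee_rot: [-3.136, -0.002, -1.677]
ft_force: [0.6, -0.5, 0.6]
gripper_width: 0.0187
```

>>> arm_command(
  targets="0 0 0 50 0 0 20; 0 0 0 100 0 0 20; 0 0 0 150 0 0 20; 0 0 0 200 0 0 20; 0 0 0 250 0 0 20; 0 0 0 280 0 0 20; 0 0 0 280 0 0 20",
)

```text
clock: 30.3
tool_pos: [0.5358, -0.2958, 0.2683]
ee_rot: [-3.137, -0.002, -1.68]
ft_force: [-0.4, 0.7, 0.3]
gripper_width: 0.0185
```

```bash
python3 - <<'E'
from h import *
t=cam('top');s=cam('scene')
a=cv2.resize(t['pixels'][90:270,80:460,::-1],(633,300),interpolation=cv2.INTER_CUBIC)
b=cv2.resize(s['pixels'][130:310,170:420,::-1],(417,300),interpolation=cv2.INTER_CUBIC)
o=np.zeros((600,640,3),np.uint8);o[:300,:633]=a;o[300:,:417]=b
cv2.imwrite('pics/fin.png',cv2.convertScaleAbs(o,alpha=1.5))
go(.5,-.3,.2,0)
E
```

```text
pos [ 0.5365 -0.2928  0.2685] rot [-3.136e+00 -1.000e-03 -1.678e+00] w 0.0185 F [ 0.6 -0.5 -0.6] t 30.4
turn [-0.003 -0.006 -1.678] shift [11.  35.9 68.3]
```

View pics/fin.png

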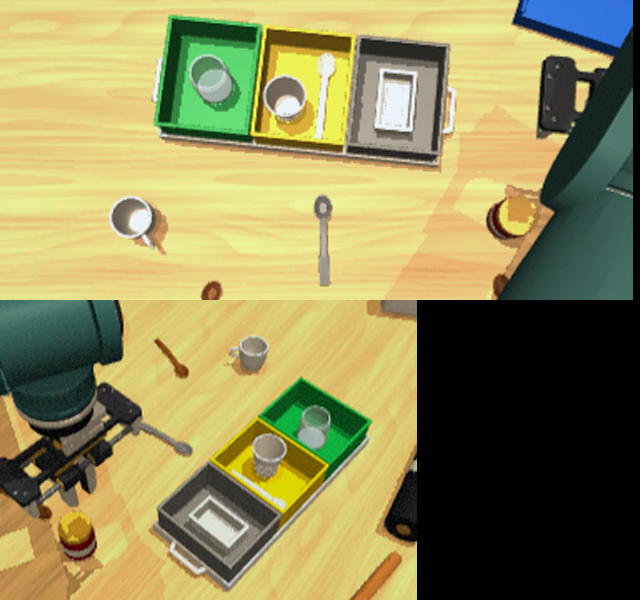

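Both views show everything in place and untouched by the robot, so I'll hand in.

```bash
python3 -c "
from h import *
print(ticket.finish_job())"
```

```text
the job is handed in; nothing more can be done
None
```

The job is done and handed in at about 30 s on the clock. The jar went into the green tub, then the foil tray into the grey, then the white plastic cup and the white plastic spoon into the yellow. Each was lowered until the wrist force showed floor contact (4–10 N) and then released, so nothing was dropped.

The last top and scene pictures showed the jar, cup and tray upright in their tubs and the spoon lying flat beside the cup. The full jar, china cup and steel spoon were still in place, and the gripper was clear of everything.

- **Tub outline:** the first estimate from the top view was wrong (176 mm against 160). I replaced it with the scene rim corners, and wrist views then gave 159.7 mm (green) and 160.0 mm (yellow).
- **Gripper width:** it read 1–2 mm under the nominal size on the jar, tray and spoon. The grasps held and the pieces stayed level.

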